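# Close the bench chopper and hold its pulse paddle half down

## Robot

A 6-joint arm with a two-finger parallel gripper is mounted at the origin on the work surface. World frame = base frame: x ahead of the robot, y to its left, z up, the work surface at z = 0. Lengths are in m, angles in rad, forces in N, time in s.
With the tool pointing down it reaches from about 0.4 to 0.825 m from the base axis. Payload 7 kg.
Tool frame: the origin (TCP) lies between the finger pads; the fingertips stand 8 mm ahead of it and the grasp point (between the pads) lies 11 mm behind it (bot.tip_extent is the distance from the TCP to the fingertips, in m); z points along the fingers, y is the line along which they close (so a half turn about z gives the same grasp; the last joint's range is limited). The gripper opens to 85 mm and grips with 20 to 120 N. Pads are 22 mm wide; open, the fingers measure 114 mm over their backs; the gripper's body (76 mm by 85 mm) begins 54 mm behind the grasp point. The pads swing forward as they close: fully open they stand 13 mm farther back than shut.
Start: joints at [1.47, 0.359, 0.012, 0, -1.224, -0.288], TCP at [0.256, 0.625, 0.239] pointing down, gripper open.
Joint ranges: [-3.07, 3.07], [-1.43, 2.12], [-1.02, 1.25], [-3.03, 1.67], [-3.05, -0], [-3.03, 3.03]. Speed limits (rad/s): [2.39, 2.39, 3.01, 3.14, 3.14, 3.14].

## Interface

Orientations are given as a rotation vector (axis times angle).
In Python, from bench import monitor, capture, calibration, order, bot gives the robot as it stands.
- The arm moves only by the tool send_rows, never from a script. Its argument "commands" is a list of rows, each a list of 3 entries, a list of its own where there are three numbers: the shift along the tool's x, y, z each as a share of 0.03 m, from -1 to 1, then the turn, a rotation vector about the tool's x, y, z each as a share of 0.12 rad, from -1 to 1, then the closure, from -1 (fully open) to 1 (shut). In form: [[[x, y, z], [ax, ay, az], gripper], ...]. A call has 1 to 8 rows; each row shifts and turns the commanded pose from where the row before left it, along the tool's axes as they then stand; what a row does not reach is not made up. A row lasts 1/12 s, in which the tool goes at most 41.7 mm and 7.16 degrees, less where a joint would pass 70% of its speed; a pose out of reach is approached as far as the arm can. A call with a number of a shift or a turn outside -1 to 1 is refused whole. A call with a gripper value outside its range is refused whole. The fingers move at their own pace and stop on an object; "newtons" is the grip in N (left out, the last holds). Time passes only in rows, so rows that do not move let the fingers close. It gives the time, the measured TCP pose, the force, the opening and the grip force at its end, in the units of the state.
- monitor.state(): the state, without advancing time (a new reading comes with each control period).
- capture(name): name is "side" or "top" or "wrist"; returns the picture (420x560x3 uint8, red, green, blue); there is no depth.
- calibration(name): a dict with "K" (3x3 intrinsics, pixels), "dist" ([k1, k2, p1, p2, k3] as OpenCV has them; the pictures are not rectified), "xyz" and "rotation" of the camera in the world; the wrist camera has in their place "T_tool_cam" (4x4, takes a point from camera to tool coordinates, whose origin is the TCP and whose axes are the flange's). Camera axes: x right, y down, z forward; pixel columns grow to the right and rows downward; lengths in m; the calibration is good to about 2 mm. A picture is of the moment at which its call begins: read the wrist's pose just before it. calibration takes no time and is no camera call.
- order.sign_off(): hands the job in; it is judged then, once.
The state is a dict: "time_s": time; "joints": joint angles; "qd": joint speeds; "joint_efforts": joint torques, N m; "tcp_pos": TCP position; "tool_rot": TCP orientation; "wrist_force": force on the tool from outside, world axes, zero at the start; "moment": the same for the moment, N m; "opening": finger opening in m; "grip_force": force on a finger pad.
Only numpy, scipy, OpenCV 4.12 (cv2) and the standard library are available. Lean on these libraries where they do the work, as an engineer would, in place of code of your own. Each camera call takes 0.05 s, during which the arm holds its last target. There are 200 camera calls.

## Task

Close the small kitchen chopper: take its white lid by the red knob off the wooden board, set it in the mouth of the clear bowl and press it down fully home, against the stiff seal, until its rim lies flat on the bowl. Only then push the spring-loaded green paddle on the front of the machine half-way down (slow pulse; never near its bottom stop, which is full speed), keep it there for at least three seconds, and finish the program while still holding it half-way down. Leave everything else on the bench where it is.

Things in the scene. Friction and masses are not known exactly. Their poses are not given: they have to be found in the camera images.
- chopper: Grey bench chopper, fixed to the bench, 300 mm long (its x) by 180 mm wide. Origin: on the bench, under the middle; +z up, -x is its front, where the green paddle is. Rear block (x -25 to +145 mm) is 85 mm high and carries the clear bowl, axis at x = +60 mm; front block (x -165 to -15 mm, 150 mm wide) is 62 mm high and carries the paddle at x = -105 mm. It may stand on the left or the right half of the bench, turned up to 0.35 rad either way.
- bowl_rim (a point): Centre of the bowl's mouth, at the height of its rim, 190 mm above the bench. Clear round bowl, outside 136 mm, inside 128 mm across. Inside it an orange sealing ring stands 6 to 10 mm too high at the start, so the lid, once set in, first rests 6 to 10 mm proud of the rim. The ring slides down with a stiff rub (about 9 N of steady push, the lid's own weight does not move it) and stays down once pushed; the lid is home when its rim lies on the bowl's rim.
- lid: Loose white round lid, 0.15 to 0.3 kg, lying knob up on the wooden board. Origin: on its axis, in the underside plane of its 146 mm wide, 8 mm thick rim disc; z up along the knob. Below the origin a plug 120 mm across reaches 16 mm down (4 mm clearance all round in the bowl); above the disc stands a red round knob, 32 mm across and 38 mm tall, flat top 46 mm above the origin. Home: the origin coincides with bowl_rim, any yaw.
- paddle: Green square push paddle, 64 mm (x) by 60 mm (y) by 12 mm thick, moving straight down with joint pulse. Origin: centre of its flat top face, 105 mm above the bench when not pressed, 165 mm in front of the bowl's axis. Same axes as the chopper.
- pulse (a joint): Downward travel of the paddle in m: 0 released, 0.024 at the bottom stop; half-way is 0.012. Spring: about 3 N to start it moving, 6.6 N at half-way, 10 N at the bottom; springs back when let go. More than 0.020 counts as full speed.
- board: Wooden cutting board, fixed, 290 (x) by 240 (y) by 14 mm; origin under its centre. The lid and the spice jar stand on it; it stands on the other half of the bench from the chopper.
- spice_jar: Glass jar with blue cap, 48 mm across, 85 mm tall, on the board behind the lid, at least 130 mm from the lid's axis. Origin under its centre. Leave alone.
- mixing_bowl: Steel mixing bowl, 220 mm across, 100 mm tall, near the right edge of the bench. Origin under its centre. Leave alone.
- canister_a: Yellow can, 80 mm across, 130 mm tall, at the far edge. Origin under its centre. Leave alone.
- canister_b: Blue can, 80 mm across, 130 mm tall, at the far edge. Origin under its centre. Leave alone.
- spatula: Kitchen spatula with orange handle, lying near the left edge. Leave alone.
- cake_ring: Steel cake ring, 150 mm across, 50 mm tall, near the left edge. Origin under its centre. Leave alone.
Mind the look-alikes: they are no part of the job. What is shaped like the lid but blue or turquoise is not meant.

How it is judged:
On the way, in this order (a step that is already met when the one before it is completed fails the run):
1. the robot presses the lid fully home on the bowl, the paddle not yet pressed (z of lid in the frame of bowl_rim between -0.003 and 0.0025 m and horizontal distance between lid and bowl_rim below 0.008 m and angle between lid's own z axis and vertical below 0.05 rad and value of joint pulse below 0.004 m and contact force between any of the fingers, the arm and lid above 3 N), for 0.05 s.
2. the robot keeps the paddle half-way down (8 to 16 mm) for three seconds with the lid home (z of lid in the frame of bowl_rim between -0.003 and 0.0025 m and horizontal distance between lid and bowl_rim below 0.008 m and angle between lid's own z axis and vertical below 0.05 rad and contact force between any of the fingers, the arm and paddle above 2 N and value of joint pulse between 0.008 and 0.016 m), for 3 s.
At the end, for the whole second after the job is handed in: The lid is home: rim within 2.5 mm of the bowl's rim, centred within 8 mm, level within 0.05 rad; and the robot itself holds the paddle 8 to 16 mm down with more than 2 N, and keeps holding it through the last second (all of step 2); the arm keeps its last pose, push and grip.
It fails at once if the paddle is pressed past 20 mm (full speed) (value of joint pulse above 0.02 m).
It fails at once if the paddle is pressed more than 5 mm while the lid is not home (value of joint pulse above 0.005 m and not (z of lid in the frame of bowl_rim between -0.003 and 0.0025 m and horizontal distance between lid and bowl_rim below 0.008 m and angle between lid's own z axis and vertical below 0.05 rad)).
It fails at once if a bystander is shifted by more than 30 mm (jar) or 40 mm (the others) (distance of spice_jar from where it was at the start of the episode above 0.03 m or distance of any of mixing_bowl, canister_a, canister_b, spatula, cake_ring from where it was at the start of the episode above 0.04 m).
It also fails if it takes over 67 s, if anything falls off the work surface, if the arm or the gripper's body presses on something with over 40 N, if the wrist force passes 120 N, or if a joint passes its speed limit or range.

## Working session

There is one attempt and no reset: what is moved stays moved. The work goes in short steps, Python scripts to look and compute and a tool call to move; the robot and the scene stay as the last step left them, time stands still between calls to the robot, and variables do not carry over. Pictures are saved under pics/ and viewed, at most 10 in all, crops included, and the job is handed in when it is done.

Besides the shell and the picture viewer there is one more tool, called after ">>>" in YAML: its name, and indented under it one key for each argument. send_rows: Moves the arm, as the interface text tells. Its arguments: {"type":"object","properties":{"commands":{"type":"array","items":{"type":"array"}},"newtons":{"type":"number"}},"required":["commands"]}

```bash
mkdir -p pics; ls; python3 - <<'E'
from bench import monitor,capture,calibration
import cv2,numpy as np
s=monitor.state();print({k:np.round(v,3).tolist() for k,v in s.items()})
for n in("top","side"):
    cv2.imwrite(f"pics/{n}0.png",capture(n)[:,:,::-1])
    c=calibration(n);print(n,{k:np.round(v,4).tolist() for k,v in c.items()})
print(calibration("wrist"))
E
```

```text
pics
{'time_s': 0.0, 'joints': [1.47, 0.359, 0.011, -0.0, -1.224, -0.288], 'qd': [-0.001, -0.001, -0.001, -0.002, -0.0, -0.001], 'joint_efforts': [-0.001, -58.332, 29.343, 6.937, -0.006, 0.0], 'tcp_pos': [0.256, 0.624, 0.238], 'tool_rot': [3.081, -0.607, -0.0], 'wrist_force': [-0.163, 0.212, -0.783], 'moment': [-0.018, 0.016, 0.002], 'grip_force': 0.0, 'opening': 0.085}
top {'K': [[508.1868, 0.0, 276.9815], [0.0, 508.1868, 199.4057], [0.0, 0.0, 1.0]], 'dist': [-0.1007, 0.0, 0.0, 0.0, 0.0], 'xyz': [0.2735, -0.019, 1.806], 'rotation': [-2.1559, 2.1421, -0.1566]}
side {'K': [[385.046, 0.0, 286.6473], [0.0, 385.046, 202.9463], [0.0, 0.0, 1.0]], 'dist': [-0.0882, 0.0, 0.0, 0.0, 0.0], 'xyz': [0.2502, -0.9637, 0.8547], 'rotation': [-2.192, 0.2743, -0.1659]}
{'K': array([[359.11918882,   0.        , 283.02878504],
       [  0.        , 359.11918882, 209.12871518],
       [  0.        ,   0.        ,   1.        ]]), 'dist': array([-0.0700002,  0.       ,  0.       ,  0.       ,  0.       ]), 'T_tool_cam': array([[ 5.05787897e-04, -9.61194771e-01, -2.75870180e-01,
         6.98368522e-02],
       [ 9.99999822e-01,  3.98853486e-04,  4.43730171e-04,
        -5.22187742e-04],
       [-3.16479337e-04, -2.75870355e-01,  9.61194802e-01,
        -1.35294528e-01],
       [ 0.00000000e+00,  0.00000000e+00,  0.00000000e+00,
         1.00000000e+00]])}
```

View pics/top0.png

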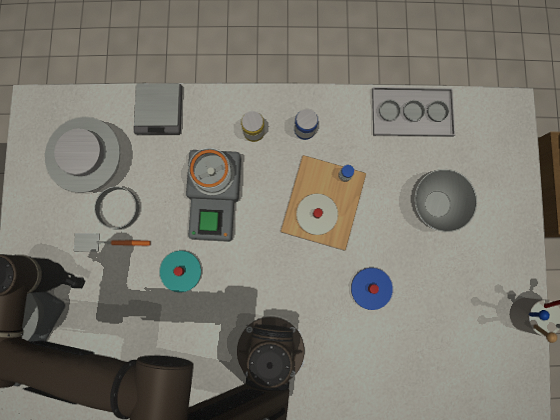

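View pics/side0.png

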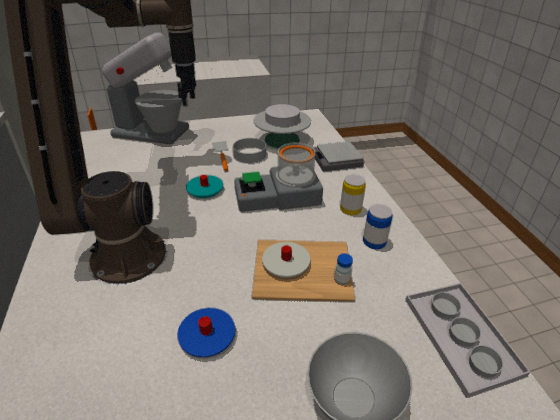

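Top: the white lid's knob is at about (318,213), the bowl mouth at (211,170) and the paddle at (209,222). The turquoise and blue decoys are at (180,271) and (373,288). The side view agrees. I'll enlarge the top view to read these closer.

```bash
cat > h.py <<'E'
import numpy as np,cv2
from scipy.spatial.transform import Rotation as R
from bench import monitor,capture,calibration
def cam(n,s=None):
    c=calibration(n)
    if n!="wrist": return c,R.from_rotvec(c["rotation"]).as_matrix() if np.size(c["rotation"])==3 else np.array(c["rotation"]),np.array(c["xyz"])
    T=c["T_tool_cam"];Rt=R.from_rotvec(s["tool_rot"]).as_matrix()
    return c,Rt@T[:3,:3],Rt@T[:3,3]+s["tcp_pos"]
def world(n,px,z,s=None):
    c,Rc,p=cam(n,s)
    u=cv2.undistortPoints(np.array([[px]],float),np.array(c["K"]),np.array(c["dist"]))[0,0]
    d=Rc@[*u,1]; return p+d*(z-p[2])/d[2]
def cent(m): 
    k,l,st,ce=cv2.connectedComponentsWithStats(m.astype(np.uint8)); i=1+np.argmax(st[1:,4]); return ce[i],st[i]
E
python3 - <<'E'
from h import *
im=cv2.imread("pics/top0.png")
cv2.imwrite("pics/crop.png",cv2.resize(im[140:260,180:380],None,fx=4,fy=4,interpolation=cv2.INTER_CUBIC))
b,g,r=[im[:,:,i].astype(int) for i in range(3)]
def box(m,x0,x1,y0,y1):
    q=np.zeros_like(m);q[y0:y1,x0:x1]=m[y0:y1,x0:x1];return cent(q)
for n,m,bx,z in(("knob",(r>130)&(g<70)&(b<70),(290,350,190,240),.076),("paddle",(g>r+40)&(g>b+40),(190,235,205,240),.105),("ring",(r>g+50)&(r>b+60),(180,240,140,200),.195)):
    c,st=box(m,*bx);print(n,c,st,world("top",c,z))
c,st=box((r>185)&(g>185)&(b>170),295,340,190,240);print("disc",c,st,world("top",c,.038))
E
```

```text
knob [317.79166667 212.5       ] [315 209   7   8  48] [ 0.47695062 -0.16402394  0.076     ]
paddle [208.37 220.81] [200 212  18  19 300] [0.44290061 0.20681564 0.105     ]
ring [208.71014493 167.67753623] [191 150  37  37 276] [0.606608   0.19818569 0.195     ]Traceback (most recent call last):
  File "<stdin>", line 9, in <module>
  File "<stdin>", line 6, in box
  File "h.py", line 14, in cent
    k,l,st,ce=cv2.connectedComponentsWithStats(m.astype(np.uint8)); i=1+np.argmax(st[1:,4]); return ce[i],st[i]
                                                                        ~~~~~~~~~^^^^^^^^^^
    return _wrapfunc(a, 'argmax', axis=axis, out=out, **kwds)
    return bound(*args, **kwds)
ValueError: attempt to get argmax of an empty sequence
```

View pics/crop.png

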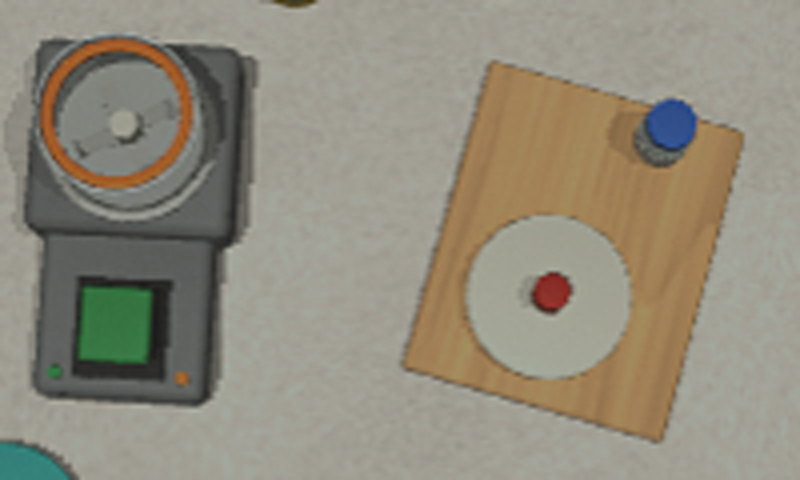

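The crop shows the lid's knob at full-image (317.8,212.5), the paddle centre at (208.4,220.8), and the ring centre at about (208.8,168). The jar is clear of the lid, up and to the right. Moving over the lid now.

>>> send_rows:
  commands:
    - [[1,0.9,0],[0,0,0],-1]
    - [[1,0.9,0],[0,0,0],-1]
    - [[1,0.9,0],[0,0,0],-1]
    - [[1,0.9,0],[0,0,0],-1]
    - [[1,0.9,0],[0,0,0],-1]
    - [[1,0.9,0],[0,0,0],-1]
    - [[1,0.9,0],[0,0,0],-1]
    - [[1,0.9,0],[0,0,0],-1]

```text
time_s: 0.77
tcp_pos: [0.3963, 0.3317, 0.2392]
tool_rot: [3.082, -0.606, -0.0]
wrist_force: [0.7, 1.1, -0.4]
opening: 0.0853
grip_force: 0.0
```

>>> send_rows:
  commands:
    - [[0.7,1,0],[0,0,0],-1]
    - [[0.7,1,0],[0,0,0],-1]
    - [[0.7,1,0],[0,0,0],-1]
    - [[0.7,1,0],[0,0,0],-1]
    - [[0.7,1,0],[0,0,0],-1]
    - [[0.7,1,0],[0,0,0],-1]
    - [[0.7,1,0],[0,0,0],-1]
    - [[0.7,1,0],[0,0,0],-1]

```text
time_s: 1.43
tcp_pos: [0.4603, 0.0462, 0.2394]
tool_rot: [-3.082, 0.606, -0.0]
wrist_force: [1.3, 0.0, -0.1]
opening: 0.0853
grip_force: 0.0
```

>>> send_rows:
  commands:
    - [[0.4,0.79,0],[0,0,0],-1]
    - [[0.4,0.79,0],[0,0,0],-1]
    - [[0.4,0.79,0],[0,0,0],-1]
    - [[0.4,0.79,0],[0,0,0],-1]
    - [[0.4,0.79,0],[0,0,0],-1]
    - [[0.4,0.79,0],[0,0,0],-1]
    - [[0.4,0.79,0],[0,0,0],-1]
    - [[0.4,0.79,0],[0,0,0],-1]

```text
time_s: 2.1
tcp_pos: [0.4772, -0.1652, 0.2391]
tool_rot: [-3.082, 0.607, 0.001]
wrist_force: [0.9, 0.8, -0.8]
opening: 0.085
grip_force: 0.0
```

```bash
python3 - <<'E'
from h import *
import time
s=monitor.state();im=capture("wrist")[:,:,::-1];cv2.imwrite("pics/w1.png",im)
print(s["time_s"],s["tcp_pos"],s["tool_rot"],s["joints"])
b,g,r=[im[:,:,i].astype(int) for i in range(3)]
c,st=cent((r>110)&(g<70)&(b<70));print(c,st,world("wrist",c,.074,s))
E
```

```text
2.1 [ 0.47719885 -0.16522299  0.2391228 ] [-3.08234995e+00  6.07002277e-01  5.51304898e-04] [ 5.61707575e-02  7.70741487e-02 -3.55075044e-01 -1.41862172e-04
 -1.13897645e+00  1.12580422e+00]
[282.2164557  193.22025316] [267 178  31  32 790] [ 0.47555645 -0.1633779   0.074     ]
```

View pics/w1.png

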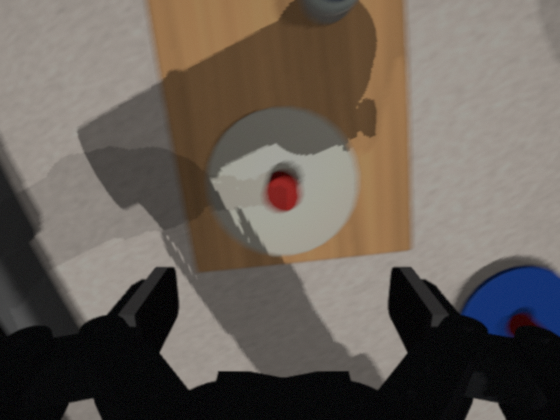

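The wrist view shows the lid's knob at (282,192), nearly under the tool. Descending and gripping.

>>> send_rows:
  commands:
    - [[-0.07,-0.04,0.8],[0,0,0],-1]
    - [[0,0,1],[0,0,0],-1]
    - [[0,0,1],[0,0,0],-1]
    - [[0,0,1],[0,0,0],-1]
    - [[0,0,1],[0,0,0],-1]
    - [[0,0,0.8],[0,0,0],-1]
    - [[0,0,0.45],[0,0,0],-1]
    - [[0,0,0.25],[0,0,0],-1]

```text
time_s: 2.82
tcp_pos: [0.4745, -0.1619, 0.048]
tool_rot: [3.082, -0.607, -0.006]
wrist_force: [-0.4, 0.1, 0.6]
opening: 0.0852
grip_force: 0.0
```

>>> send_rows:
  commands:
    - [[0,0,0],[0,0,0],1]
    - [[0,0,0],[0,0,0],1]
    - [[0,0,0],[0,0,0],1]
    - [[0,0,0],[0,0,0],1]
    - [[0,0,0],[0,0,0],1]
    - [[0,0,0],[0,0,0],1]
    - [[0,0,0],[0,0,0],1]
    - [[0,0,0],[0,0,0],1]
  newtons: 60

```text
time_s: 3.48
tcp_pos: [0.4771, -0.1619, 0.0517]
tool_rot: [-3.082, 0.606, -0.004]
wrist_force: [-0.5, 1.8, 5.6]
opening: 0.0303
grip_force: 59.0
```

>>> send_rows:
  commands:
    - [[0,0,-0.3],[0,0,0],1]
    - [[0,0,-0.8],[0,0,0],1]
    - [[0,0,-1],[0,0,0],1]
    - [[0,0,-1],[0,0,0],1]
    - [[0,0,-1],[0,0,0],1]
    - [[0,0,-1],[0,0,0],1]
    - [[0,0,-1],[0,0,0],1]
    - [[0,0,-1],[0,0,0],1]

```text
time_s: 4.15
tcp_pos: [0.4751, -0.1619, 0.2658]
tool_rot: [-3.082, 0.607, -0.001]
wrist_force: [0.9, -0.4, -1.9]
opening: 0.0305
grip_force: 59.7
```

```bash
python3 - <<'E'
from h import *
s=monitor.state();im=capture("wrist")[:,:,::-1];cv2.imwrite("pics/w2.png",im)
print(s["tcp_pos"],s["wrist_force"],s["opening"],s["tool_rot"],s["moment"])
E
```

```text
[ 0.47514161 -0.16193607  0.26578322] [ 0.86707802 -0.38621894 -1.86088829] 0.030470087263123436 [-3.08183416e+00  6.07085877e-01 -1.11496085e-03] [ 0.00784057 -0.1708598   0.01533339]
```

View pics/w2.png

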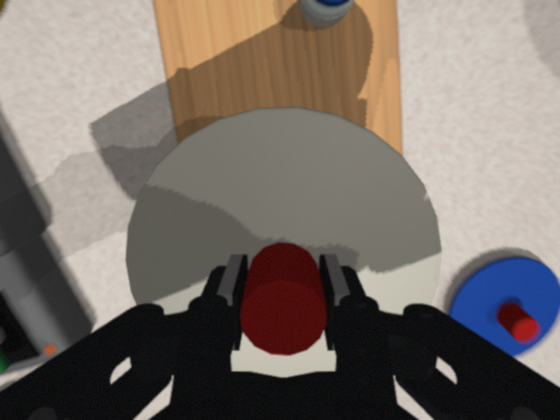

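The lid hangs level in the grip, with its disc edge running from (126,245) over (285,107) to (441,240). I'll fit the lid centre in the tool frame and triangulate the ring.

```bash
python3 - <<'E'
from h import *
from scipy.optimize import least_squares
# ring
for n,bx in(("top",(180,240,140,200)),("side",(265,325,135,175))):
    im=cv2.imread(f"pics/{n}0.png");b,g,r=[im[:,:,i].astype(int) for i in range(3)]
    m=((r>g+40)&(r>b+50));q=np.zeros(m.shape,np.uint8);x0,x1,y0,y1=bx;q[y0:y1,x0:x1]=m[y0:y1,x0:x1]
    cs,_=cv2.findContours(q,cv2.RETR_EXTERNAL,cv2.CHAIN_APPROX_NONE);c=max(cs,key=len)
    h=cv2.convexHull(c);e=cv2.fitEllipse(c);print(n,len(c),cv2.boundingRect(c),e)
    for z in(.174,.182,.19):print(z,world(n,e[0],z))
# lid edge in wrist image
im=cv2.imread("pics/w2.png");gr=cv2.GaussianBlur(im,(3,3),0)
hsv=cv2.cvtColor(gr,cv2.COLOR_BGR2HSV)
pts=[]
for x in range(185,395,6):   # board (saturated) above disc (grey)
    col=hsv[60:200,x,1].astype(int)
    d=col[:-4]-col[4:]; y=np.argmax(d); 
    if d[y]>50: pts.append((x,62+y))
pts+=[(126.5,248),(440.5,240)]
c=calibration("wrist");T=np.linalg.inv(c["T_tool_cam"])
t=np.linspace(0,2*np.pi,721)
def res(p):
    P=np.c_[p[0]+.073*np.cos(t),p[1]+.073*np.sin(t),np.full(721,p[2])]
    P=P@T[:3,:3].T+T[:3,3]
    u=cv2.projectPoints(P,np.zeros(3),np.zeros(3),c["K"],c["dist"])[0][:,0]
    return [cv2.pointPolygonTest(u.astype(np.float32).reshape(-1,1,2),(float(a),float(b)),True) for a,b in pts]
f=least_squares(res,[0,0,.012],loss="soft_l1",x_scale=.01,diff_step=1e-2);print(len(pts),f.x,np.round(f.fun,1))
E
```

```text
top 104 (190, 150, 38, 37) ((208.62696838378906, 167.9196319580078), (35.995906829833984, 37.260406494140625), 56.90251541137695)
0.174 [0.61013946 0.20126882 0.174     ]
0.182 [0.60848912 0.20018899 0.182     ]
0.19 [0.60683878 0.19910916 0.19      ]
side 92 (279, 145, 35, 15) ((296.1908264160156, 153.2255859375), (15.428752899169922, 31.89928436279297), 91.8443374633789)
0.174 [0.61237587 0.21614711 0.174     ]
0.182 [0.60811888 0.20228009 0.182     ]
0.19 [0.6038619  0.18841308 0.19      ]
37 [-0.00309606 -0.00047933  0.01605021] [-0.8 -0.7 -0.   0.4  0.5 -0.6 -0.2  0.   0.   0.7  0.2 -0.5 -0.5  0.3
 -0.1  0.3  0.5  0.4 -0.8 -0.3  0.1  0.2  0.1 -0.3  0.1 -0.6 -0.7 -0.1
  0.3  0.4  0.2 -0.3  0.6  0.3  0.5  0.7 -0.9]
```

Ring and bowl axis come out at about (0.608,0.2005) with the ring near z=0.182, and the lid centre within 3 mm of the tool axis. Carrying it over.

>>> send_rows:
  commands:
    - [[0,-0.4,0],[0,0,0],1]
    - [[0,-0.8,0],[0,0,0],1]
    - [[0,-1,0],[0,0,0],1]
    - [[0,-1,0],[0,0,0],1]
    - [[0,-1,0],[0,0,0],1]
    - [[0,-1,0],[0,0,0],1]
    - [[0,-1,0],[0,0,0],1]
    - [[0,-1,0],[0,0,0],1]

```text
time_s: 4.87
tcp_pos: [0.5574, 0.0396, 0.2629]
tool_rot: [3.082, -0.607, -0.002]
wrist_force: [0.1, -0.5, -1.3]
opening: 0.0305
grip_force: 59.8
```

>>> send_rows:
  commands:
    - [[-0.1,-1,0],[0,0,0],1]
    - [[-0.1,-1,0],[0,0,0],1]
    - [[-0.1,-1,0],[0,0,0],1]
    - [[-0.1,-1,0],[0,0,0],1]
    - [[-0.06,-0.9,0],[0,0,0],1]
    - [[0,-0.5,0],[0,0,0],1]
    - [[0,-0.25,0],[0,0,0],1]
    - [[0,0,0],[0,0,0],1]

```text
time_s: 5.53
tcp_pos: [0.6092, 0.2013, 0.2622]
tool_rot: [3.082, -0.605, -0.002]
wrist_force: [0.1, -0.3, -1.8]
opening: 0.0307
grip_force: 59.8
```

```bash
python3 - <<'E'
from h import *
s=monitor.state();a=capture("side")[:,:,::-1];b=capture("top")[:,:,::-1]
A=cv2.resize(a[80:230,220:360],None,fx=2.8,fy=2.8,interpolation=cv2.INTER_CUBIC);B=cv2.resize(b[130:280,150:290],None,fx=2.8,fy=2.8,interpolation=cv2.INTER_CUBIC)
cv2.imwrite("pics/m.png",np.hstack([A,B]))
Rt=R.from_rotvec(s["tool_rot"]).as_matrix()
print(s["tcp_pos"],s["wrist_force"],"tool delta",Rt.T@(np.array([.6085,.2,.225])-s["tcp_pos"]),Rt[:,2])
E
```

```text
[0.60916594 0.20125493 0.26222952] [ 0.13419926 -0.33397011 -1.8454145 ] tool delta [-9.71742489e-05  1.36732813e-03  3.72313871e-02] [-1.59244408e-03 -6.90336010e-04 -9.99998494e-01]
```

View pics/m.png

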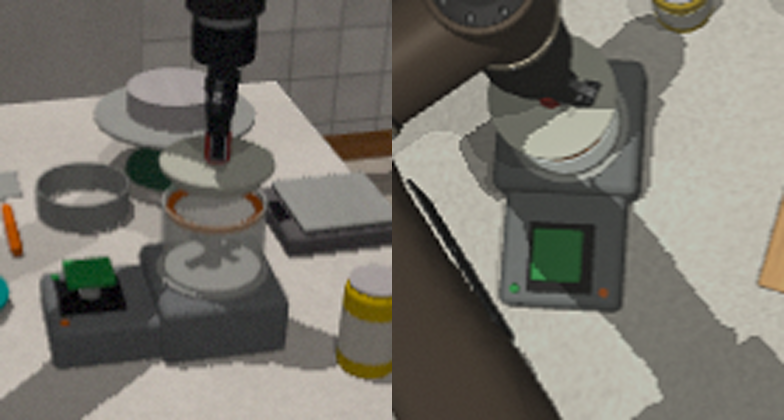

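The side crop shows the lid level above the bowl mouth, disc at (217,162) and ring at (215,208). The top crop agrees. Lowering gently.

>>> send_rows:
  commands:
    - [[0,0.04,0.2],[0,0,0],1]
    - [[0,0,0.2],[0,0,0],1]
    - [[0,0,0.2],[0,0,0],1]
    - [[0,0,0.2],[0,0,0],1]
    - [[0,0,0.15],[0,0,0],1]
    - [[0,0,0.1],[0,0,0],1]
    - [[0,0,0.1],[0,0,0],1]
    - [[0,0,0.05],[0,0,0],1]

```text
time_s: 6.3
tcp_pos: [0.609, 0.1989, 0.2273]
tool_rot: [3.082, -0.607, 0.0]
wrist_force: [-2.8, 1.2, 5.0]
opening: 0.0301
grip_force: 60.5
```

>>> send_rows:
  commands:
    - [[0,0,0.05],[0,0,0],1]
    - [[0,0,0.05],[0,0,0],1]
    - [[0,0,0.05],[0,0,0],1]
    - [[0,0,0.05],[0,0,0],1]

```text
time_s: 6.63
tcp_pos: [0.6095, 0.1995, 0.2259]
tool_rot: [-3.081, 0.605, -0.006]
wrist_force: [0.4, 2.2, 12.0]
opening: 0.0302
grip_force: 62.0
```

```bash
python3 - <<'E'
from h import *
s=monitor.state();a=capture("side")[:,:,::-1];w=capture("wrist")[:,:,::-1]
A=cv2.resize(a[110:200,250:340],(420,420),interpolation=cv2.INTER_CUBIC);B=cv2.resize(w,(370,278))
B=np.vstack([B,np.zeros((142,370,3),np.uint8)])
cv2.imwrite("pics/m2.png",np.hstack([A,B]))
print(s["tcp_pos"],s["wrist_force"],s["moment"],s["tool_rot"])
E
```

```text
[0.60946577 0.19951251 0.22590233] [ 0.3510663   2.23878018 11.9537599 ] [ 0.32045519 -0.63660715  0.30324597] [-3.08112643  0.60454929 -0.00576855]
```

View pics/m2.png

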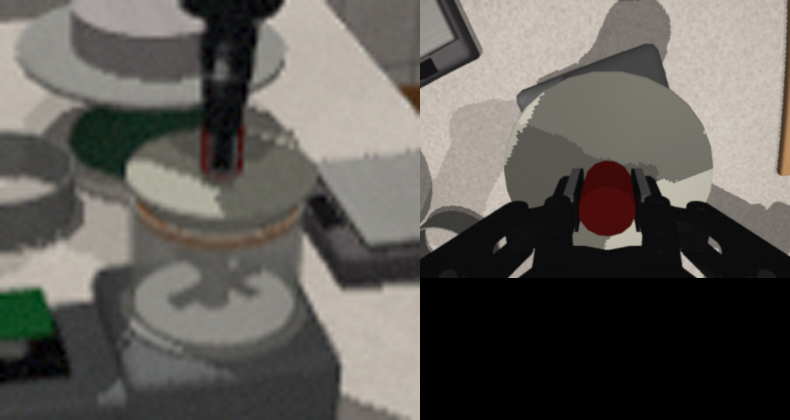

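The lid appears centred, but the contact moment puts the reaction at the far (+x,+y) edge, so the plug is likely catching the rim there. Back off a little, shift back and retry.

>>> send_rows:
  commands:
    - [[0,0,-0.2],[0,0,0],1]
    - [[0,0,-0.2],[0,0,0],1]
    - [[-0.09,0.09,0],[0,0,0],1]
    - [[0,0,0],[0,0,0],1]
    - [[0,0,0],[0,0,0],1]

```text
time_s: 7.15
tcp_pos: [0.6051, 0.1971, 0.2329]
tool_rot: [3.082, -0.607, -0.001]
wrist_force: [0.3, 0.7, -2.1]
opening: 0.0302
grip_force: 60.6
```

```bash
python3 - <<'E'
from h import *
s=monitor.state();w=capture("wrist")[:,:,::-1];a=capture("side")[:,:,::-1]
cv2.imwrite("pics/w3.png",w);cv2.imwrite("pics/s3.png",a)
print(s["tcp_pos"],s["wrist_force"],s["moment"],s["tool_rot"])
E
```

```text
[0.60510924 0.19713836 0.23285617] [ 0.33872705  0.72304999 -2.05376036] [-0.0260019  -0.0167216  -0.02461739] [ 3.08197452e+00 -6.07138445e-01 -9.09802830e-04]
```

View pics/w3.png

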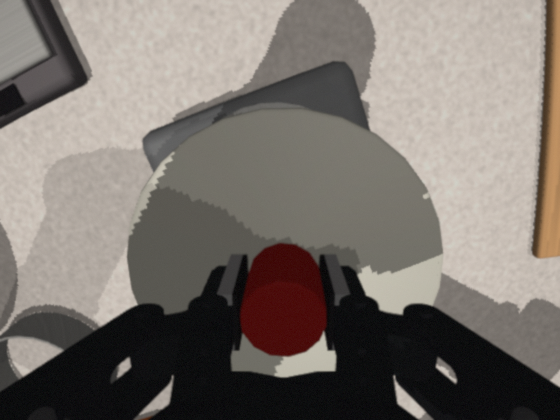

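The grip is unchanged (disc edge still at (285,106), (128,245) and (442,240)). Lowering again at the shifted place.

>>> send_rows:
  commands:
    - [[0,0,0.1],[0,0,0],1]
    - [[0,0,0.1],[0,0,0],1]
    - [[0,0,0.1],[0,0,0],1]
    - [[0,0,0.05],[0,0,0],1]
    - [[0,0,0],[0,0,0],1]

```text
time_s: 7.67
tcp_pos: [0.606, 0.1977, 0.2262]
tool_rot: [-3.082, 0.605, -0.005]
wrist_force: [-7.6, 2.5, 20.0]
opening: 0.0308
grip_force: 64.8
```

```bash
cat > st.py <<'E'
from h import *
s=monitor.state();F=s["wrist_force"];M=s["moment"];fz=F[2]+1.9
print(s["tcp_pos"],F,M,"contact offset",-M[1]/fz,M[0]/fz)
E
python3 st.py
```

```text
[0.60595475 0.19766471 0.22619724] [-7.62498586  2.54801906 19.98475063] [-0.33551878  3.25170685 -0.21143737] contact offset -0.1485832261530941 -0.015331167461328945
```

```bash
python3 - <<'E'
from h import *
a=capture("side")[:,:,::-1].copy();b=capture("top")[:,:,::-1].copy()
cv2.imwrite("pics/s4.png",a);cv2.imwrite("pics/t4.png",b)
def ov(im,n,x0,y0,w,h,k,circ):
    c,Rc,p=cam(n);A=cv2.resize(im[y0:y0+h,x0:x0+w],None,fx=k,fy=k,interpolation=cv2.INTER_CUBIC)
    t=np.linspace(0,2*np.pi,90)
    for cx,cy,z,r,col in circ:
        P=np.c_[cx+r*np.cos(t),cy+r*np.sin(t),0*t+z]
        u=cv2.projectPoints((P-p)@Rc,np.zeros(3),np.zeros(3),np.array(c["K"]),np.array(c["dist"]))[0][:,0]
        for q in u: cv2.circle(A,tuple(int(v) for v in ((q-[x0,y0]+.5)*k)),1,col,-1)
    return A
B=(.608,.2005,.190,.068,(255,0,255))
L=lambda pr:(.606,.1977,.198+pr,.073,(0,255,255) if pr==.008 else (0,255,0))
A=ov(a,"side",255,115,85,75,5,[]);A2=ov(a,"side",255,115,85,75,5,[B,L(.008),L(.016)])
T=ov(b,"top",170,125,75,75,5,[B,L(.008)])
cv2.imwrite("pics/m4.png",np.hstack([A[:,:],T])if 0 else np.hstack([A[:, :],T])[:, :800])
cv2.imwrite("pics/m5.png",np.hstack([A2,T])[:, :800])
E
```

```text
(no output)
```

View pics/m5.png

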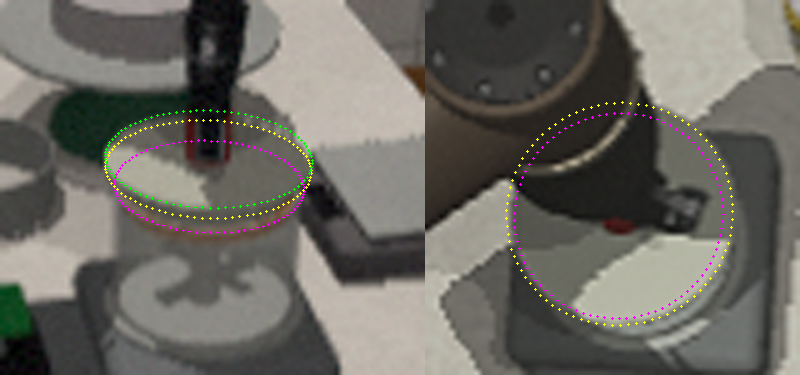

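Overlay: in the side crop the disc's front edge at (205,212) lies nearer the 8 mm-proud ellipse than the 16 mm one. In the top crop the lid agrees with the yellow ring centred there. I'll fit the lid's pose in the hand, including tilt, from the last free wrist view.

```bash
python3 - <<'E'
from h import *
from scipy.optimize import least_squares
c=calibration("wrist");T=np.linalg.inv(c["T_tool_cam"]);t=np.linspace(0,2*np.pi,361)
def fit(name,lr):
    im=cv2.imread(name);hsv=cv2.cvtColor(cv2.GaussianBlur(im,(3,3),0),cv2.COLOR_BGR2HSV);b,g,r=[im[:,:,i].astype(int) for i in range(3)]
    m=((r>60)&(g<45)&(b<45)); ce,st=cent(m);print("red",st,"r bottom/left/right")
    yy=[(x,int(np.max(np.where(m[:,x])[0]))+.5) for x in range(262,308,6)]
    kn=yy+[(int(np.min(np.where(m[y])[0]))-.5,y) for y in(300,310,320)]+[(int(np.max(np.where(m[y])[0]))+.5,y) for y in(300,310,320)]
    pts=[]
    g1=cv2.GaussianBlur(cv2.cvtColor(im,cv2.COLOR_BGR2GRAY),(3,3),0).astype(int)
    if "w2" in name:
        for x in range(185,395,6):
            d=hsv[60:200,x,1].astype(int);d=d[:-4]-d[4:];y=np.argmax(d)
            if d[y]>50: pts.append((x,62+y))
    pts+=lr
    def pj(p,r,h):
        Q=np.c_[r*np.cos(t),r*np.sin(t),0*t-h]
        P=R.from_rotvec([p[3],p[4],0]).apply(Q)+p[:3]
        P=P@T[:3,:3].T+T[:3,3]
        return cv2.projectPoints(P,np.zeros(3),np.zeros(3),c["K"],c["dist"])[0].astype(np.float32)
    D=lambda u,q:[cv2.pointPolygonTest(u,(float(a),float(b)),True) for a,b in q]
    def res(p):
        p=np.array(p)/100
        return np.r_[D(pj(p,.073,.008),pts),D(pj(p,.016,.046),kn)]
    f=least_squares(res,[0,0,2.2,0,0],loss="soft_l1",diff_step=1e-3,x_scale=[1,1,1,3,3])
    f=least_squares(res,f.x+.01,loss="soft_l1",diff_step=3e-3)
    print(name,len(pts),f.x/100,np.round(f.fun,1))
fit("pics/w2.png",[(126.5,248),(440.5,240)])
fit("pics/w3.png",[(285,106),(127.5,248),(442,240)])
# side columns
for n in("s3","s4"):
    im=cv2.imread(f"pics/{n}.png").astype(int)
    for x in(283,290,297,304,310): print(n,x,[tuple(im[y,x,[2,0]]) for y in range(150,166)].__repr__().replace("np.int64",""))
E
```

```text
red [ 241  243   85  112 7510] r bottom/left/right
pics/w2.png 37 [-0.00319517 -0.00040187  0.02329157  0.01207536 -0.01273462] [-9.000e-01 -8.000e-01 -2.000e-01  2.000e-01  3.000e-01 -8.000e-01
 -3.000e-01 -1.000e-01 -1.000e-01  6.000e-01  1.000e-01 -6.000e-01
 -5.000e-01  3.000e-01 -1.000e-01  3.000e-01  5.000e-01  5.000e-01
 -8.000e-01 -2.000e-01  1.000e-01  2.000e-01  1.000e-01 -2.000e-01
  2.000e-01 -5.000e-01 -6.000e-01  1.000e-01  4.000e-01  5.000e-01
  3.000e-01 -2.000e-01  7.000e-01  4.000e-01  6.000e-01  1.600e+00
 -8.000e-01  1.000e-01 -3.000e-01 -6.000e-01  2.000e-01  4.000e-01
 -2.000e-01  5.000e-01  3.000e-01 -2.000e-01 -0.000e+00  0.000e+00
  3.100e+00 -1.934e+02 -2.044e+02]
red [ 241  243   85  113 7253] r bottom/left/right
pics/w3.png 3 [-0.0026627   0.00013542  0.02410785 -0.01371599  0.03710703] [-0.3  0.1 -0.  -0.2 -0.9 -0.5  0.3  0.3 -0.3  0.3  0.  -0.4  0.7  1.5
 -0.8  0.5  1.5]
s3 283 [((170), (155)), ((171), (155)), ((143), (131)), ((95), (84)), ((83), (75)), ((91), (77)), ((109), (75)), ((124), (81)), ((119), (84)), ((94), (60)), ((96), (77)), ((96), (90)), (
[... 1538 characters left out ...]
)), ((90), (83)), ((103), (92)), ((102), (91)), ((103), (91)), ((108), (98)), ((104), (94)), ((92), (81)), ((87), (80)), ((83), (76)), ((109), (88)), ((113), (83)), ((96), (63)), ((94), (72)), ((92), (84)), ((94), (90))]
s4 304 [((104), (94)), ((102), (91)), ((100), (90)), ((101), (89)), ((103), (91)), ((103), (92)), ((94), (86)), ((85), (76)), ((80), (73)), ((105), (89)), ((110), (86)), ((94), (61)), ((97), (72)), ((98), (86)), ((97), (93)), ((94), (87))]
s4 310 [((102), (91)), ((104), (93)), ((103), (93)), ((101), (93)), ((94), (85)), ((86), (78)), ((82), (58)), ((103), (56)), ((108), (59)), ((93), (57)), ((96), (77)), ((99), (92)), ((103), (95)), ((101), (94)), ((91), (90)), ((89), (86))]
```

The lid sits about 3 mm toward the robot of the tool axis. So my first position was nearly centred, resting on the ring, and the shift put the near edge on the rim. Going back to the first position and pressing harder there.

>>> send_rows:
  commands:
    - [[0,0,-0.2],[0,0,0],1]
    - [[0,0,-0.2],[0,0,0],1]
    - [[0.1,-0.1,0],[0,0,0],1]
    - [[0,0,0.1],[0,0,0],1]
    - [[0,0,0.1],[0,0,0],1]
    - [[0,0,0.1],[0,0,0],1]
    - [[0,0,0.1],[0,0,0],1]
    - [[0,0,0],[0,0,0],1]

```text
time_s: 8.43
tcp_pos: [0.6101, 0.2, 0.2252]
tool_rot: [-3.081, 0.604, -0.005]
wrist_force: [-5.9, 4.2, 14.6]
opening: 0.0307
grip_force: 65.1
```

```bash
python3 st.py
```

```text
[0.61010008 0.2000053  0.2251838 ] [-5.86565     4.20736369 14.63984875] [0.65927351 2.06410073 0.00798416] contact offset -0.12479562310379226 0.03985970627422772
```

>>> send_rows:
  commands:
    - [[0,0,0.1],[0,0,0],1]
    - [[0,0,0],[0,0,0],1]

```text
time_s: 8.6
tcp_pos: [0.6098, 0.2005, 0.2212]
tool_rot: [-3.08, 0.605, -0.003]
wrist_force: [1.7, 1.6, 6.1]
opening: 0.0309
grip_force: 63.1
```

```bash
python3 st.py
```

```text
[0.60979233 0.20054802 0.22119088] [1.65586632 1.60463183 6.1248194 ] [ 1.05356376 -0.29787054 -0.12805714] contact offset 0.037118659614458524 0.13128815880208397
```

It dropped in. Continuing down.

>>> send_rows:
  commands:
    - [[0,0,0.1],[0,0,0],1]
    - [[0,0,0.1],[0,0,0],1]
    - [[0,0,0],[0,0,0],1]

```text
time_s: 8.85
tcp_pos: [0.6102, 0.2004, 0.2152]
tool_rot: [-3.08, 0.605, -0.004]
wrist_force: [-3.0, 3.6, 8.5]
opening: 0.0306
grip_force: 63.5
```

```bash
python3 st.py
```

```text
[0.61019081 0.20040476 0.21521116] [-3.02699048  3.62251292  8.45398041] [1.96278865 1.12146649 0.01906665] contact offset -0.10831259514412164 0.18956851099972633
```

>>> send_rows:
  commands:
    - [[0,0,0.1],[0,0,0],1]
    - [[0,0,0],[0,0,0],1]

```text
time_s: 9.02
tcp_pos: [0.6103, 0.2003, 0.2125]
tool_rot: [-3.08, 0.605, -0.005]
wrist_force: [-2.6, 3.5, 9.4]
opening: 0.0307
grip_force: 63.3
```

```bash
python3 st.py
```

```text
[0.61031741 0.20033896 0.21245531] [-2.55478204  3.51892771  9.35136419] [1.88978469 1.14223677 0.03533547] contact offset -0.10151984738857879 0.16796049464161478
```

>>> send_rows:
  commands:
    - [[0,0,0.07],[0,0,0],1]
    - [[0,0,0],[0,0,0],1]

```text
time_s: 9.18
tcp_pos: [0.6107, 0.1997, 0.211]
tool_rot: [-3.08, 0.605, -0.006]
wrist_force: [-2.2, 0.7, 12.0]
opening: 0.0305
grip_force: 62.9
```

>>> send_rows:
  commands:
    - [[0,0,0.07],[0,0,0],1]
    - [[0,0,0],[0,0,0],1]

```text
time_s: 9.35
tcp_pos: [0.6108, 0.1997, 0.2109]
tool_rot: [-3.08, 0.605, -0.008]
wrist_force: [-7.6, 1.0, 23.1]
opening: 0.0306
grip_force: 63.9
```

>>> send_rows:
  commands:
    - [[0,0,0.07],[0,0,0],1]
    - [[0,0,0],[0,0,0],1]

```text
time_s: 9.52
tcp_pos: [0.6108, 0.1997, 0.2109]
tool_rot: [-3.08, 0.604, -0.01]
wrist_force: [-14.1, 2.2, 35.1]
opening: 0.0307
grip_force: 65.1
```

Rigid stop at z=0.211 with 35 N, so the lid is seated. Relax, release and rise.

>>> send_rows:
  commands:
    - [[0,0,-0.15],[0,0,0],1]
    - [[0,0,-0.05],[0,0,0],1]
    - [[0,0,0],[0,0,0],-1]
    - [[0,0,0],[0,0,0],-1]
    - [[0,0,0],[0,0,0],-1]
    - [[0,0,0],[0,0,0],-1]
    - [[0,0,0],[0,0,0],-1]
    - [[0,0,0],[0,0,0],-1]

```text
time_s: 10.18
tcp_pos: [0.6094, 0.1989, 0.2102]
tool_rot: [3.082, -0.607, -0.001]
wrist_force: [0.5, -0.2, -0.5]
opening: 0.0853
grip_force: 0.0
```

>>> send_rows:
  commands:
    - [[0,0,-0.2],[0,0,0],-1]
    - [[0,0,-0.5],[0,0,0],-1]
    - [[0,0,-1],[0,0,0],-1]
    - [[0,0,-1],[0,0,0],-1]
    - [[0,0,-1],[0,0,0],-1]
    - [[0,0,-0.5],[0,0,0],-1]
    - [[0,0,0],[0,0,0],-1]
    - [[0,0,0],[0,0,0],-1]

```text
time_s: 10.85
tcp_pos: [0.6096, 0.1992, 0.338]
tool_rot: [-3.08, 0.607, -0.003]
wrist_force: [0.2, -1.0, -1.5]
opening: 0.0851
grip_force: 0.0
```

```bash
python3 - <<'E'
from h import *
s=monitor.state();a=capture("side")[:,:,::-1];w=capture("wrist")[:,:,::-1];b=capture("top")[:,:,::-1]
cv2.imwrite("pics/s6.png",a);cv2.imwrite("pics/w6.png",w);cv2.imwrite("pics/t6.png",b)
A=cv2.resize(a[115:200,230:335],None,fx=4,fy=4,interpolation=cv2.INTER_CUBIC);B=cv2.resize(w,(380,285))
B=np.vstack([B,np.zeros((55,380,3),np.uint8)]);cv2.imwrite("pics/m6.png",np.hstack([A,B]))
print(s["tcp_pos"],s["wrist_force"],s["tool_rot"])
bb,g,r=[b[:,:,i].astype(int) for i in range(3)]
m=np.zeros(g.shape,bool);m[205:240,190:235]=((g>r+30)&(g>bb+30))[205:240,190:235];c,st=cent(m);print("paddle",c,st,world("top",c,.105))
E
```

```text
[0.60959153 0.19923126 0.33800325] [ 0.18852258 -0.95942748 -1.50174047] [-3.08047938e+00  6.06552342e-01 -2.76212411e-03]
paddle [208.19       220.76333333] [199 212  19  19 300] [0.44305372 0.20742732 0.105     ]
```

View pics/m6.png

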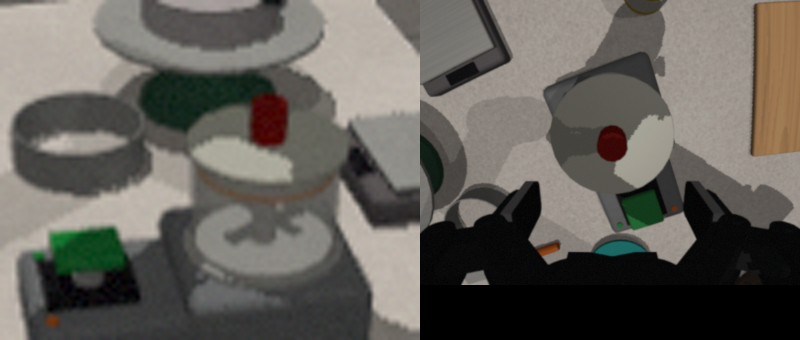

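The lid is level and flat on the bowl rim: side crop disc at (268,150), wrist crop knob at (612,143). The paddle is released and free at (640,210). Moving the closed fingers over the paddle.

>>> send_rows:
  commands:
    - [[-0.675,0.24,0],[0,0,0],1]
    - [[-0.675,0.24,0],[0,0,0],1]
    - [[-0.675,0.24,0],[0,0,0],1]
    - [[-0.675,0.24,0],[0,0,0],1]
    - [[-0.675,0.24,0],[0,0,0],1]
    - [[-0.675,0.24,0],[0,0,0],1]
    - [[-0.675,0.24,0],[0,0,0],1]
    - [[-0.675,0.24,0],[0,0,0],1]

```text
time_s: 11.67
tcp_pos: [0.4363, 0.2067, 0.3354]
tool_rot: [3.081, -0.607, -0.002]
wrist_force: [-0.4, 0.9, 0.1]
opening: 0.0001
grip_force: 0.0
```

>>> send_rows:
  commands:
    - [[0,0,0.6],[0,0,0],1]
    - [[0,0,1],[0,0,0],1]
    - [[0,0,1],[0,0,0],1]
    - [[0,0,1],[0,0,0],1]
    - [[0,0,1],[0,0,0],1]
    - [[0,0,1],[0,0,0],1]
    - [[0,0,0.5],[0,0,0],1]
    - [[0,0,0.3],[0,0,0],1]

```text
time_s: 12.33
tcp_pos: [0.4361, 0.2057, 0.1414]
tool_rot: [3.078, -0.607, -0.005]
wrist_force: [-1.0, -0.3, -0.1]
opening: 0.0003
grip_force: 0.0
```

>>> send_rows:
  commands:
    - [[0,0,0.15],[0,0,0],1]
    - [[0,0,0],[0,0,0],1]
    - [[0,0,0],[0,0,0],1]

```text
time_s: 12.58
tcp_pos: [0.438, 0.2075, 0.1406]
tool_rot: [-3.082, 0.606, -0.001]
wrist_force: [0.8, 0.4, -1.0]
opening: 0.0001
grip_force: 0.0
```

```bash
python3 - <<'E'
from h import *
from bench import bot
s=monitor.state();print(s["tcp_pos"],s["wrist_force"],s["moment"],bot.tip_extent)
E
```

```text
[0.43803048 0.20747319 0.14064886] [ 0.80525702  0.42604065 -0.9849637 ] [-0.00877852  0.02518842  0.01978932] 0.008
```

>>> send_rows:
  commands:
    - [[0,0,0.3],[0,0,0],1]
    - [[0,0,0.3],[0,0,0],1]
    - [[0,0,0.15],[0,0,0],1]
    - [[0,0,0],[0,0,0],1]
    - [[0,0,0],[0,0,0],1]

```text
time_s: 13.0
tcp_pos: [0.4375, 0.207, 0.1172]
tool_rot: [3.082, -0.607, -0.001]
wrist_force: [0.5, 0.4, 0.4]
opening: -0.0
grip_force: 0.0
```

>>> send_rows:
  commands:
    - [[0,0,0.1],[0,0,0],1]
    - [[0,0,0.1],[0,0,0],1]
    - [[0,0,0],[0,0,0],1]
    - [[0,0,0],[0,0,0],1]

```text
time_s: 13.33
tcp_pos: [0.4379, 0.2075, 0.1118]
tool_rot: [-3.082, 0.606, -0.001]
wrist_force: [0.4, -0.2, 2.1]
opening: -0.0
grip_force: 1.4
```

>>> send_rows:
  commands:
    - [[0,0,0.1],[0,0,0],1]
    - [[0,0,0],[0,0,0],1]
    - [[0,0,0],[0,0,0],1]

```text
time_s: 13.58
tcp_pos: [0.4379, 0.2074, 0.1087]
tool_rot: [-3.082, 0.606, -0.001]
wrist_force: [-0.5, 1.0, 3.3]
opening: 0.0004
grip_force: 1.8
```

>>> send_rows:
  commands:
    - [[0,0,0.1],[0,0,0],1]
    - [[0,0,0.1],[0,0,0],1]
    - [[0,0,0.05],[0,0,0],1]
    - [[0,0,0],[0,0,0],1]
    - [[0,0,0],[0,0,0],1]
    - [[0,0,0],[0,0,0],1]

```text
time_s: 14.08
tcp_pos: [0.4379, 0.2074, 0.1011]
tool_rot: [-3.082, 0.606, -0.001]
wrist_force: [0.4, 1.5, 5.4]
opening: -0.0003
grip_force: 2.9
```

```bash
python3 - <<'E'
from h import *
F=[];Z=[]
for i in range(8):
    a=capture("side")[:,:,::-1];s=monitor.state();F.append(s["wrist_force"][2]);Z.append(s["tcp_pos"][2])
print(np.mean(F),np.std(F),np.mean(Z),np.std(Z))
def bot_row(im):
    b,g,r=[im[:,:,i].astype(int) for i in range(3)];m=np.zeros(g.shape,bool);m[160:215,236:275]=((g>r+25)&(g>b+25))[160:215,236:275];return cent(m)
print(bot_row(cv2.imread("pics/s6.png")),bot_row(a))
c,Rc,p=cam("side")
for z in(.105,.093):print(cv2.projectPoints((np.array([[.443,.207,z]])-p)@Rc,np.zeros(3),np.zeros(3),np.array(c["K"]),np.array(c["dist"]))[0].ravel())
E
```

```text
5.937711000945668 0.3458622084981983 0.10119766593724265 1.0496463130073141e-05
(array([251.18343195, 177.13017751]), array([242, 172,  19,  12, 169], dtype=int32)) (array([251.75    , 180.609375]), array([243, 175,  18,  11, 128], dtype=int32))
[251.33319807 176.2534696 ]
[251.44437462 179.04048801]
```

Force, height and image drop (about 3 px) all agree on 12 mm. Holding.

>>> send_rows:
  commands:
    - [[0,0,0],[0,0,0],1]
    - [[0,0,0],[0,0,0],1]
    - [[0,0,0],[0,0,0],1]
    - [[0,0,0],[0,0,0],1]
    - [[0,0,0],[0,0,0],1]
    - [[0,0,0],[0,0,0],1]
    - [[0,0,0],[0,0,0],1]
    - [[0,0,0],[0,0,0],1]

```text
time_s: 15.15
tcp_pos: [0.4379, 0.2074, 0.1012]
tool_rot: [-3.082, 0.606, -0.001]
wrist_force: [0.2, -0.0, 6.2]
opening: -0.0002
grip_force: 2.9
```

>>> send_rows:
  commands:
    - [[0,0,0],[0,0,0],1]
    - [[0,0,0],[0,0,0],1]
    - [[0,0,0],[0,0,0],1]
    - [[0,0,0],[0,0,0],1]
    - [[0,0,0],[0,0,0],1]
    - [[0,0,0],[0,0,0],1]
    - [[0,0,0],[0,0,0],1]
    - [[0,0,0],[0,0,0],1]

```text
time_s: 15.82
tcp_pos: [0.4379, 0.2075, 0.1012]
tool_rot: [-3.082, 0.606, -0.001]
wrist_force: [1.2, 1.8, 5.8]
opening: 0.0003
grip_force: 2.9
```

>>> send_rows:
  commands:
    - [[0,0,0],[0,0,0],1]
    - [[0,0,0],[0,0,0],1]
    - [[0,0,0],[0,0,0],1]
    - [[0,0,0],[0,0,0],1]
    - [[0,0,0],[0,0,0],1]
    - [[0,0,0],[0,0,0],1]
    - [[0,0,0],[0,0,0],1]
    - [[0,0,0],[0,0,0],1]

```text
time_s: 16.48
tcp_pos: [0.4379, 0.2074, 0.1012]
tool_rot: [-3.082, 0.606, -0.001]
wrist_force: [-0.9, 1.6, 6.0]
opening: 0.0002
grip_force: 2.9
```

>>> send_rows:
  commands:
    - [[0,0,0],[0,0,0],1]
    - [[0,0,0],[0,0,0],1]
    - [[0,0,0],[0,0,0],1]
    - [[0,0,0],[0,0,0],1]
    - [[0,0,0],[0,0,0],1]
    - [[0,0,0],[0,0,0],1]
    - [[0,0,0],[0,0,0],1]
    - [[0,0,0],[0,0,0],1]

```text
time_s: 17.15
tcp_pos: [0.438, 0.2075, 0.1012]
tool_rot: [-3.082, 0.606, -0.001]
wrist_force: [0.4, 1.5, 5.7]
opening: -0.0001
grip_force: 2.9
```

>>> send_rows:
  commands:
    - [[0,0,0],[0,0,0],1]
    - [[0,0,0],[0,0,0],1]
    - [[0,0,0],[0,0,0],1]
    - [[0,0,0],[0,0,0],1]
    - [[0,0,0],[0,0,0],1]
    - [[0,0,0],[0,0,0],1]
    - [[0,0,0],[0,0,0],1]
    - [[0,0,0],[0,0,0],1]

```text
time_s: 17.82
tcp_pos: [0.4379, 0.2074, 0.1012]
tool_rot: [-3.082, 0.606, -0.001]
wrist_force: [0.1, 0.9, 5.0]
opening: -0.0001
grip_force: 2.9
```

>>> send_rows:
  commands:
    - [[0,0,0],[0,0,0],1]
    - [[0,0,0],[0,0,0],1]
    - [[0,0,0],[0,0,0],1]
    - [[0,0,0],[0,0,0],1]
    - [[0,0,0],[0,0,0],1]
    - [[0,0,0],[0,0,0],1]
    - [[0,0,0],[0,0,0],1]
    - [[0,0,0],[0,0,0],1]

```text
time_s: 18.48
tcp_pos: [0.4379, 0.2075, 0.1012]
tool_rot: [-3.082, 0.606, -0.001]
wrist_force: [0.5, 1.0, 5.5]
opening: 0.0001
grip_force: 2.9
```

```bash
python3 - <<'E'
from bench import order,monitor
s=monitor.state();print(s["time_s"],s["tcp_pos"],s["wrist_force"]);print(order.sign_off())
E
```

```text
18.4833 [0.43793218 0.20745212 0.10119672] [0.53079656 1.00073549 5.47613345]
the job is handed in; nothing more can be done
None
```

The job is handed in at 18.5 s with no verdict returned: the lid was pressed to a hard stop on the bowl (35 N) and looked flat, and the paddle was held about 12 mm down for over 4 s and is still held there.

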